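# Vent the air line and set the needle valve two turns open

## Robot

A 6-joint arm with a two-finger parallel gripper is mounted at the origin on a cart in front of the work surface, level with it; the furniture and walls round the work are solid. World frame = base frame: x ahead of the robot, y to its left, z up, the work surface at z = 0. Lengths are in m, angles in rad, forces in N, time in s.
With the tool pointing down it reaches from about 0.275 to 0.975 m from the base axis. Payload 8.4 kg.
Tool frame: the origin (TCP) lies between the finger pads; the fingertips stand 25 mm ahead of it and the grasp point (between the pads) lies 6 mm ahead of it; z points along the fingers, y is the line along which they close (so a half turn about z gives the same grasp; the last joint's range is limited). The gripper opens to 92 mm and grips with 3 to 60 N. Pads are 20 mm wide; open, the fingers measure 128 mm over their backs; the gripper's body (75 mm by 189 mm) begins 69 mm behind the grasp point.
Start: joints at [1.103, 0.353, 1.633, -0, 1.155, -0.002], TCP at [0.281, 0.558, 0.24] pointing down, gripper open.
Joint ranges: [-2.63, 2.63], [-0.92, 2.1], [0.06, 2.66], [-1.3, 4.44], [0, 2.69], [-3.02, 3.02]. Speed limits (rad/s): [2.22, 2.22, 2.79, 3.14, 3.14, 3.14].

## Interface

Orientations are given as a 3x3 rotation matrix whose columns are the frame's x, y, z axes.
In Python, from bench import get_state, optics, manip gives the robot as it stands. The module is installed in compiled form; this text tells all that it offers.
- The arm moves only by the tool jog_arm, never from a script. Its argument "increments" is a list that holds one entry, the list of rows, each a list of 7 numbers: the shift along the tool's x, y, z in mm, then the turn, a rotation vector about the tool's x, y, z in rad, then the closure, from -1 (fully open) to 1 (shut). A call has 1 to 12 rows; each row shifts and turns the commanded pose from where the row before left it, along the tool's axes as they then stand; what a row does not reach is not made up. A row lasts 1/12 s, in which the tool goes at most 41.7 mm and 7.16 degrees, less where a joint would pass 70% of its speed; a pose out of reach is approached as far as the arm can. A call with a gripper value outside its range is refused whole. The fingers move at their own pace and stop on an object; "newtons" is the grip in N (left out, the last holds). Time passes only in rows, so rows that do not move let the fingers close. It gives the time, the measured TCP pose, the force, the opening and the grip force at its end, in the units of the state.
- get_state(): the state, without advancing time (a new reading comes with each control period).
- optics.snapshot(name): name is "scene" or "top" or "wrist"; returns the picture (480x640x3 uint8, red, green, blue); there is no depth.
- optics.get_calibration(name): a dict with "mtx" (3x3 intrinsics, pixels), "world_from_camera" (4x4, takes a point from camera to world coordinates); the wrist camera has in their place "hand_eye" (4x4, takes a point from camera to tool coordinates, whose origin is the TCP and whose axes are the flange's). Camera axes: x right, y down, z forward; pixel columns grow to the right and rows downward; lengths in m; the calibration is good to about 2 mm. A picture is of the moment at which its call begins: read the wrist's pose just before it. get_calibration takes no time and is no camera call.
- manip.hand_in(): hands the job in; it is judged then, once.
The state is a dict: "clock": time; "qpos": joint angles; "qvel": joint speeds; "joint_torque": joint torques, N m; "position": TCP position; "orientation": TCP orientation; "wrist_force": force on the tool from outside, world axes, zero at the start; "moment": the same for the moment, N m; "gripper_width": finger opening in m; "grasp_force": force on a finger pad.
Only numpy, scipy, OpenCV 4.12 (cv2) and the standard library are available. Lean on these libraries where they do the work, as an engineer would, in place of code of your own. Each camera call takes 0.05 s, during which the arm holds its last target. There are 200 camera calls.

## Task

Set up the bench's air line: first press the spring plunger of the vent fitting right down to its stop, to bleed the line. Then turn the small handwheel of the needle valve clockwise (seen from above) until it is closed against its stop, and back it off anticlockwise by exactly two full turns. Finish there with the wheel still and the gripper still holding the wheel's upright crank handle; do not let go of it.

Things in the scene. Friction and masses are not known exactly. Their poses are not given: they have to be found in the camera images.
- plunger_top (a point): middle of the flat top of the vent's plunger: a black mushroom head 36 mm across and 14 mm thick on a steel rod, above a plain aluminium barrel 44 mm across and 72 mm tall that is bolted to the bench. The top stands 106 mm above the bench when up and 91 mm when fully down. The vent and the valve may swap places.
- vent_plunger (a joint): how far the plunger is pressed straight down, in m: 0 = up, 0.015 = at its stop. Its spring needs about 3.5 N to begin to move and about 8.5 N at the stop, and pushes it up again when released.
- wheel_hub (a point): middle of the top of the hub of the needle valve's handwheel, on the wheel's vertical axis, 98 mm above the bench. The dark steel wheel lies level, 101 mm across over its rim, three spokes, rim top 97 mm above the bench, on a brass valve body bolted to the bench with a flange 84 mm across.
- valve_wheel (a joint): angle of the handwheel in rad, counted over several turns: 0 = closed against the stop, growing anticlockwise seen from above (opening); one turn is 6.283, two turns 12.566. It starts between 1.2 and 4.2 and can open to 22. The wheel stays where it is left; turning it takes about 2.5 N at the handle. The angle of the handle round the hub at the stop differs from start to start.
- handle_mid (a point): centre of the crank handle: an upright black round grip, 18 mm across and 52 mm tall (from 99 to 151 mm above the bench; this point 125 mm above it), standing on the wheel's rim, its axis 45 mm from the wheel's axis. It is a sleeve that spins freely on its pin, so that a gripper that holds it may keep its own orientation while it is led round the circle.
- crank_handle: the same crank handle; origin at the middle of its lower end, z up along it
Mind the look-alikes: they are no part of the job. Leave any purple look-alike of the part that bears plunger_top alone.

How it is judged:
By the outcome, as a careful person would: the job done as asked, in the order asked, and still so for the second after the job is handed in, while the arm keeps its last pose, push and grip.
It also fails if it takes over 70 s, if anything falls off the work surface, if the arm or the gripper's body presses on something with over 40 N, if the wrist force passes 120 N, or if a joint passes its speed limit or range.

## Working session

There is one attempt and no reset: what is moved stays moved. The work goes in short steps, Python scripts to look and compute and a tool call to move; the robot and the scene stay as the last step left them, time stands still between calls to the robot, and variables do not carry over. Pictures are saved under pics/ and viewed, at most 10 in all, crops included, and the job is handed in when it is done.

Besides the shell and the picture viewer there is one more tool, called after ">>>" in YAML: its name, and indented under it one key for each argument. jog_arm: Moves the arm, as the interface text tells. Its arguments: {"type":"object","properties":{"increments":{"type":"array"},"newtons":{"type":"number"}},"required":["increments"]}

```bash
mkdir -p pics; python3 - <<'E'
from bench import get_state, optics
import cv2,numpy as np
s=get_state();print(s)
ims=[]
for n in("scene","top"):
    im=optics.snapshot(n);c=optics.get_calibration(n);print(n,c);cv2.imwrite(f"pics/{n}0.png",im[:,:,::-1])
E
```

```text
{'clock': 0.0, 'qpos': array([ 1.10257429e+00,  3.53623539e-01,  1.63416112e+00,  1.54411912e-05,
        1.15519627e+00, -2.39184621e-03]), 'qvel': array([ 2.58884559e-04, -7.99541381e-04,  6.26709628e-05,  2.40149119e-03,
       -1.01300002e-03,  1.06184281e-03]), 'joint_torque': array([ 1.84479948e-03, -5.93844080e+01, -3.34218049e+01,  6.97054435e-02,
        2.33487412e-02, -1.68031756e-04]), 'position': array([0.28050347, 0.55798355, 0.2388675 ]), 'orientation': array([[-8.93446170e-01,  4.49169826e-01, -6.39139169e-04],
       [ 4.49170280e-01,  8.93445320e-01, -1.23248997e-03],
       [ 1.74385964e-05, -1.38824576e-03, -9.99999036e-01]]), 'wrist_force': array([ 0.50977728, -0.2502194 , -0.94543301]), 'moment': array([ 0.01011408, -0.03772373, -0.07991671]), 'grasp_force': 0.0, 'gripper_width': 0.09211241484122272}
scene {'mtx': array([[435.55888265,   0.        , 317.96962751],
       [  0.        , 435.55888265, 240.67372761],
       [  0.        ,   0.        ,   1.        ]]), 'world_from_camera': array([[ 0.81774455, -0.46018902,  0.34571653,  0.21353919],
       [-0.57557944, -0.65533385,  0.48912765, -0.55360767],
       [ 0.00146857, -0.5989688 , -0.80077102,  0.76388118],
       [ 0.        ,  0.        ,  0.        ,  1.        ]])}
top {'mtx': array([[601.25641805,   0.        , 322.48409526],
       [  0.        , 601.25641805, 244.84258593],
       [  0.        ,   0.        ,   1.        ]]), 'world_from_camera': array([[ 0.07007751, -0.97635463,  0.20450131,  0.31860233],
       [-0.99752998, -0.06957588,  0.00965118, -0.11215569],
       [ 0.00480539, -0.20467252, -0.97881871,  1.03408317],
       [ 0.        ,  0.        ,  0.        ,  1.        ]])}
```

View pics/scene0.png

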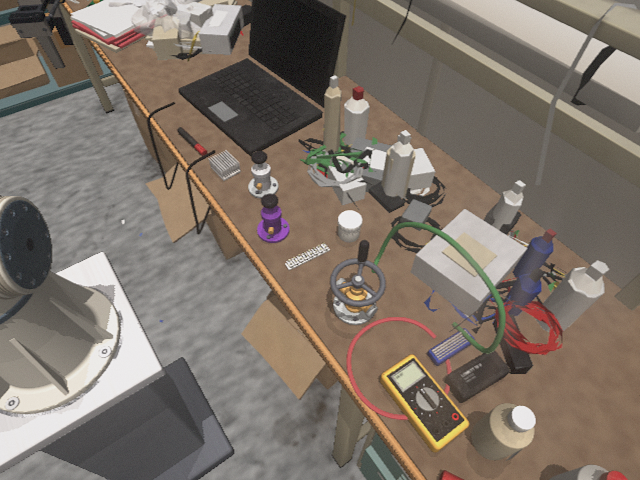

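View pics/top0.png

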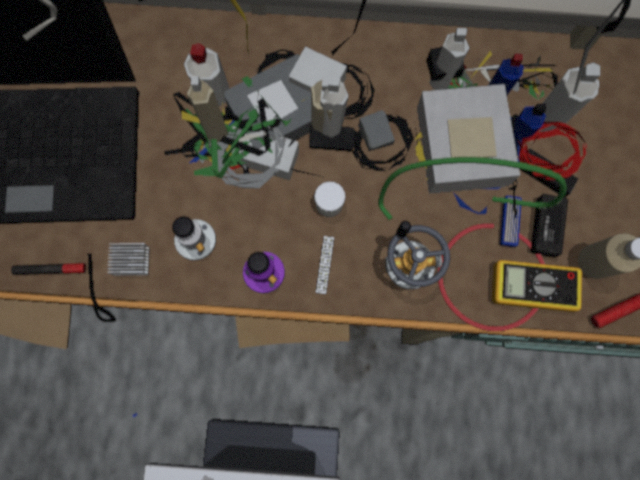

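Scene view: the white-flanged vent is near (262,170), the purple look-alike at (272,218), and the wheel at (357,283) with its handle at (364,252). In the top view, the vent head is near (183,227), the purple one at (258,262), the wheel hub about (418,256) and the handle top about (403,229).

```bash
cat >h.py <<'E'
import numpy as np,cv2
from bench import get_state, optics
def ray(n,u,v):
    c=optics.get_calibration(n);T=c["world_from_camera"]
    d=T[:3,:3]@np.linalg.solve(c["mtx"],[u,v,1.]);return T[:3,3],d
def plane(n,u,v,z):
    o,d=ray(n,u,v);return o+d*(z-o[2])/d[2]
def tri(a,b):
    A=[];B=[]
    (o1,d1),(o2,d2)=a,b
    t=np.linalg.lstsq(np.c_[d1,-d2],o2-o1,rcond=None)[0]
    p,q=o1+d1*t[0],o2+d2*t[1];return (p+q)/2,np.linalg.norm(p-q)
def proj(n,p):
    c=optics.get_calibration(n);T=np.linalg.inv(c["world_from_camera"]);q=c["mtx"]@(T[:3,:3]@p+T[:3,3]);return q[:2]/q[2]
E
python3 - <<'E'
from h import *
t=cv2.imread("pics/top0.png");s=cv2.imread("pics/scene0.png")
def blob(im,x0,y0,x1,y1,thr):
    m=(im[y0:y1,x0:x1].max(2)<thr).astype(np.uint8)
    n,l,st,ce=cv2.connectedComponentsWithStats(m)
    return [(st[i,:5]+[x0,y0,0,0,0],ce[i]+[x0,y0]) for i in range(1,n) if st[i,4]>25]
for r in blob(t,165,205,215,255,50):print("top vent",r)
for r in blob(s,240,140,285,200,50):print("scene vent",r)
for r in blob(t,385,212,425,250,45):print("top handle",r)
for r in blob(s,345,230,385,285,45):print("scene handle",r)
a=cv2.resize(t[200:300,160:310],None,fx=4,fy=4,interpolation=2)[:, :600]
def z(im,x,y,w,h,f): return cv2.resize(im[y:y+h,x:x+w],None,fx=f,fy=f,interpolation=cv2.INTER_NEAREST)
c=np.vstack([np.hstack([z(t,160,205,65,60,6),z(t,380,215,65,60,6)][:2]),np.hstack([z(s,235,140,65,48,6),z(s,325,235,65,48,6)])])
c=c[:600,:800];cv2.imwrite("pics/z1.png",c)
for n,u,v,zz in(("top",183,227,.106),("top",403,229,.151),("top",418,256,.098)):print(plane(n,u,v,zz))
E
```

```text
top vent (array([173, 217,  21,  21, 330]), array([182.56363636, 226.61818182]))
scene vent (array([240, 140,  40,  16, 131]), array([260.03053435, 146.55725191]))
top handle (array([396, 222,  15,  17, 147]), array([402.62585034, 230.06122449]))
[0.52560993 0.11954645 0.106     ]
[ 0.5361197  -0.22299476  0.151     ]
[ 0.50691071 -0.25526628  0.098     ]
```

View pics/z1.png

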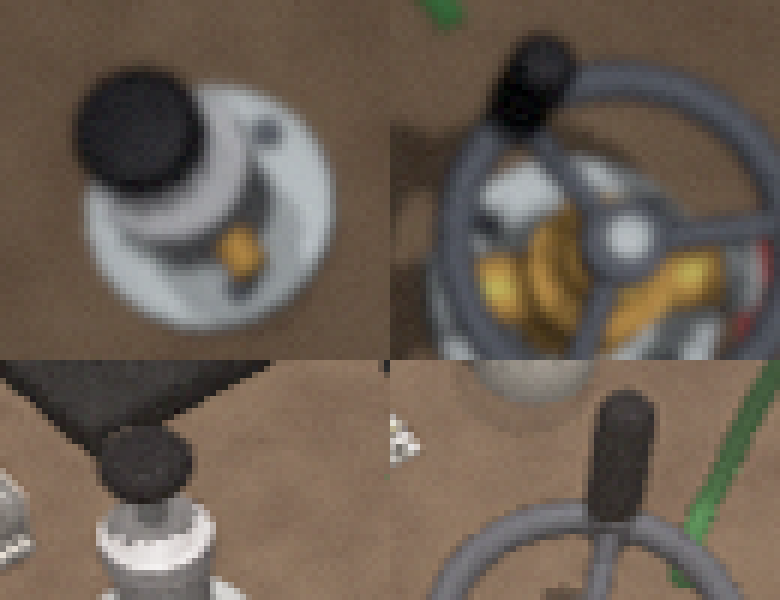

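The crop shows, in the top view, the vent head at (183,226.7), the hub at (418.8,254.5) and the handle top at (406,226). In the scene view, the head top is at (259.5,155) and the handle top at (364.7,242).

```bash
python3 - <<'E'
from h import *
P=plane("top",183,226.7,.106);H=plane("top",418.8,254.5,.098);C=plane("top",406,226,.151)
print(P,H,C,np.linalg.norm((C-H)[:2]),np.arctan2(*(C-H)[[1,0]]))
print(tri(ray("top",183,226.7),ray("scene",259.5,155)),tri(ray("top",406,226),ray("scene",364.7,241.5)))
print(proj("scene",H))
s=get_state();R=s["orientation"]
print(R.T@(P+[0,0,.06]-s["position"])*1000, R.T@(H-s["position"])*1000)
print(optics.get_calibration("wrist"))
E
```

```text
[0.52609595 0.11960384 0.106     ] [ 0.50942232 -0.25644216  0.098     ] [ 0.54109854 -0.22732164  0.151     ] 0.04302775306876707 0.7433860420982248
(array([0.52834912, 0.12017758, 0.10211248]), np.float64(0.0028519800132399626)) (array([ 0.54233944, -0.2278555 ,  0.15165503]), np.float64(0.0029563633654654626))
[356.97971789 278.5686211 ]
[-416.31723461 -281.34772171   73.30057922] [-570.32147946 -624.73379188  141.72062794]
{'mtx': array([[417.68962509,   0.        , 316.55022705],
       [  0.        , 417.68962509, 234.25786908],
       [  0.        ,   0.        ,   1.        ]]), 'hand_eye': array([[-1.07021980e-03, -9.67211329e-01, -2.53970666e-01,
         7.04338928e-02],
       [ 9.99999358e-01, -1.12965728e-03,  8.81920876e-05,
        -4.46559098e-04],
       [-3.72200198e-04, -2.53970409e-01,  9.67211917e-01,
        -1.44659180e-01],
       [ 0.00000000e+00,  0.00000000e+00,  0.00000000e+00,
         1.00000000e+00]])}
```

>>> jog_arm:
  increments:
    - [[0, 0, 0, 0, 0, -0.117, 1], [0, 0, 0, 0, 0, -0.117, 1], [0, 0, 0, 0, 0, -0.117, 1], [0, 0, 0, 0, 0, -0.117, 1], [-20, -35, 0, 0, 0, 0, 1], [-20, -35, 0, 0, 0, 0, 1], [-20, -35, 0, 0, 0, 0, 1], [-20, -35, 0, 0, 0, 0, 1], [-20, -35, 0, 0, 0, 0, 1], [-20, -35, 0, 0, 0, 0, 1], [-20, -35, 0, 0, 0, 0, 1], [0, 0, 0, 0, 0, 0, 1]]
  newtons: 30

```text
clock: 1.1
position: [0.4235, 0.3084, 0.2394]
orientation: [[-1.0, 0.001, 0.0], [0.001, 1.0, -0.002], [-0.0, -0.002, -1.0]]
wrist_force: [1.3, -0.5, 0.1]
gripper_width: 0.0137
grasp_force: 0.0
```

>>> jog_arm:
  increments:
    - [[-17.3, -31.4, 0, 0, 0, 0, 1], [-17.3, -31.4, 0, 0, 0, 0, 1], [-17.3, -31.4, 0, 0, 0, 0, 1], [-17.3, -31.4, 0, 0, 0, 0, 1], [-17.3, -31.4, 0, 0, 0, 0, 1], [-17.3, -31.4, 0, 0, 0, 0, 1], [0, 0, 25, 0, 0, 0, 1], [0, 0, 25, 0, 0, 0, 1], [0, 0, 25, 0, 0, 0, 1], [0, 0, 0, 0, 0, 0, 1], [0, 0, 0, 0, 0, 0, 1]]

```text
clock: 2.02
position: [0.5245, 0.1255, 0.1637]
orientation: [[-1.0, -0.002, -0.003], [-0.002, 1.0, -0.001], [0.003, -0.001, -1.0]]
wrist_force: [0.3, -0.2, 0.4]
gripper_width: 0.0004
grasp_force: 0.0
```

```bash
python3 - <<'E'
from h import *
im=np.vstack([optics.snapshot("scene")[100:300,180:430],optics.snapshot("top")[150:350,120:370]])
cv2.imwrite("pics/a1.png",cv2.resize(np.hstack([im[:200],im[200:]]),None,fx=1.6,fy=1.6)[:,:,::-1])
print(get_state()["position"])
E
```

```text
[0.52608218 0.12599156 0.16575351]
```

View pics/a1.png

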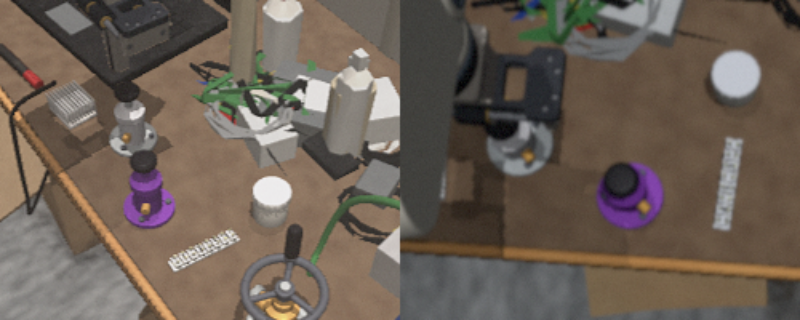

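The gripper stands right above the white-flanged vent (vent in crop at (130,115) and (515,140)), clear of the purple one.

>>> jog_arm:
  increments:
    - [[-1, -5.5, 10, 0, 0, 0, 1], [0, 0, 10, 0, 0, 0, 1], [0, 0, 10, 0, 0, 0, 1], [0, 0, 5, 0, 0, 0, 1], [0, 0, 4, 0, 0, 0, 1], [0, 0, 4, 0, 0, 0, 1], [0, 0, 0, 0, 0, 0, 1], [0, 0, 0, 0, 0, 0, 1]]

```text
clock: 2.78
position: [0.5264, 0.12, 0.1216]
orientation: [[-1.0, -0.002, -0.0], [-0.002, 1.0, -0.0], [0.0, -0.0, -1.0]]
wrist_force: [-1.8, -1.7, 6.9]
gripper_width: 0.0003
grasp_force: 3.1
```

>>> jog_arm:
  increments:
    - [[0, 0, 3, 0, 0, 0, 1], [0, 0, 3, 0, 0, 0, 1], [0, 0, 2, 0, 0, 0, 1], [0, 0, 0, 0, 0, 0, 1], [0, 0, 0, 0, 0, 0, 1], [0, 0, 0, 0, 0, 0, 1]]

```text
clock: 3.28
position: [0.5266, 0.12, 0.1156]
orientation: [[-1.0, -0.002, 0.0], [-0.002, 1.0, -0.0], [-0.0, -0.0, -1.0]]
wrist_force: [-7.4, -2.7, 26.6]
gripper_width: 0.0004
grasp_force: 13.2
```

At the stop: fingertip z is 90.6 mm and the force of 26.6 N is well above the 8.5 N spring. Next, retreat and go to the wheel.

>>> jog_arm:
  increments:
    - [[0, 0, -25, 0, 0, 0, 1], [0, 0, -32, 0, 0, 0, 1], [0, 0, -32, 0, 0, 0, 0], [0, 0, -30, 0, 0, 0, 0], [-1, -40, 0, 0, 0, 0, 0], [-1, -40, 0, 0, 0, 0, 0], [-1, -40, 0, 0, 0, 0, 0], [-1, -40, 0, 0, 0, 0, 0], [-1, -40, 0, 0, 0, 0, 0], [-1, -40, 0, 0, 0, 0, 0], [-1, -40, 0, 0, 0, 0, 0], [-1, -40, 0, 0, 0, 0, 0]]

```text
clock: 4.28
position: [0.5348, -0.2018, 0.2324]
orientation: [[-1.0, -0.002, -0.0], [-0.002, 1.0, 0.0], [0.0, 0.0, -1.0]]
wrist_force: [0.7, 0.3, -0.2]
gripper_width: 0.0461
grasp_force: 0.0
```

>>> jog_arm:
  increments:
    - [[0, 0, 0, 0, 0, 0, 0], [0, 0, 0, 0, 0, 0, 0], [0, 0, 0, 0, 0, 0, 0], [0, 0, 0, 0, 0, 0, 0]]

```text
clock: 4.62
position: [0.535, -0.1987, 0.2324]
orientation: [[-1.0, -0.003, -0.001], [-0.003, 1.0, 0.001], [0.001, 0.001, -1.0]]
wrist_force: [-0.5, -0.3, 0.3]
gripper_width: 0.0458
grasp_force: 0.0
```

```bash
python3 - <<'E'
from h import *
s=get_state();im=optics.snapshot("wrist");cv2.imwrite("pics/w1.png",im[:,:,::-1])
print(s["position"],s["orientation"],s["gripper_width"],s["qpos"])
E
```

```text
[ 0.53504427 -0.19867383  0.23235457] [[-9.99995060e-01 -3.09568314e-03 -5.45237729e-04]
 [-3.09600145e-03  9.99995037e-01  5.83919676e-04]
 [ 5.43427392e-04  5.85604848e-04 -9.99999681e-01]] 0.045765802117117386 [-3.58378938e-01  2.76796568e-01  1.75846880e+00  3.97566642e-04
  1.10704273e+00 -1.93244907e+00]
```

View pics/w1.png

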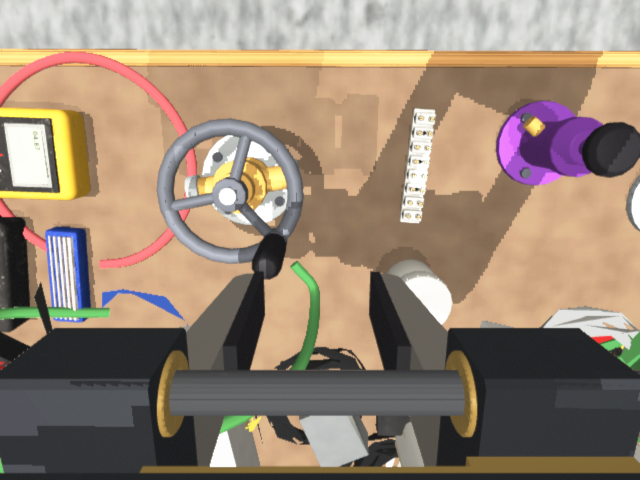

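The wrist view shows the hub at (230,195), rim columns 159 to 302 and rows 119 to 262, and the handle with its foot about (273,240) and top about (267,268). The hose is low, beyond the handle at (310,290).

```bash
cat >>h.py <<'E'
def wray(s,u,v):
    c=optics.get_calibration("wrist");X=c["hand_eye"];T=np.eye(4);T[:3,:3]=s["orientation"];T[:3,3]=s["position"];T=T@X
    return T[:3,3],T[:3,:3]@np.linalg.solve(c["mtx"],[u,v,1.])
def wplane(s,u,v,z):
    o,d=wray(s,u,v);return o+d*(z-o[2])/d[2]
E
python3 - <<'E'
from h import *
s=get_state();im=cv2.imread("pics/w1.png")
H=wplane(s,230,195,.098);print("hub",H)
for u,v in((159,190),(302,190),(230,119),(230,262)):
    p=wplane(s,u,v,.093);print(p)
m=(im[225:290,240:300].max(2)<40).astype(np.uint8)
n,l,st,ce=cv2.connectedComponentsWithStats(m)
i=1+st[1:,4].argmax();print(st[i],ce[i]+[240,225]);
C=wplane(s,*(ce[i]+[240,225]),.125);print("handle",C,np.linalg.norm((C-H)[:2]))
g=(s["orientation"].T@(C-s["position"]))*1000;print(g)
print("tri hub",tri(ray("top",418.8,254.5),wray(s,230,195)))
E
```

```text
hub [ 0.51049032 -0.25764184  0.098     ]
[ 0.50798465 -0.3070871   0.093     ]
[ 0.50773692 -0.20924579  0.093     ]
[ 0.46102027 -0.25617012  0.093     ]
[ 0.55970266 -0.26110173  0.093     ]
[ 13   9  33  41 679] [271.634757   249.64064801]
handle [ 0.54072158 -0.22751795  0.125     ] 0.04267760285900035
[ -5.51530237 -29.05925371 107.4536102 ]
tri hub (array([ 0.50904214, -0.25613423,  0.10298058]), np.float64(0.0015193106225172075))
```

>>> jog_arm:
  increments:
    - [[-6.5, -28.5, 0, 0, 0, 0, 0], [0, 0, 20, 0, 0, 0, 0], [0, 0, 25, 0, 0, 0, 0], [0, 0, 25, 0, 0, 0, 0], [0, 0, 20, 0, 0, 0, 0], [0, 0, 9, 0, 0, 0, 0], [0, 0, 0, 0, 0, 0, 0], [0, 0, 0, 0, 0, 0, 0]]
  newtons: 20

```text
clock: 5.33
position: [0.5421, -0.2277, 0.1339]
orientation: [[-1.0, -0.003, -0.0], [-0.003, 1.0, 0.0], [0.0, 0.0, -1.0]]
wrist_force: [0.4, 0.4, 0.5]
gripper_width: 0.0459
grasp_force: 0.0
```

>>> jog_arm:
  increments:
    - [[0, 0, 0, 0, 0, 0, 1], [0, 0, 0, 0, 0, 0, 1], [0, 0, 0, 0, 0, 0, 1], [0, 0, 0, 0, 0, 0, 1], [0, 0, 0, 0, 0, 0, 1], [0, 0, 0, 0, 0, 0, 1]]
  newtons: 20

```text
clock: 5.83
position: [0.5422, -0.2284, 0.1343]
orientation: [[-1.0, -0.002, 0.001], [-0.002, 1.0, -0.0], [-0.001, -0.0, -1.0]]
wrist_force: [0.6, 1.5, 5.3]
gripper_width: 0.0173
grasp_force: 20.0
```

```bash
python3 - <<'E'
from h import *
s=get_state();print(s["position"],s["gripper_width"],s["grasp_force"],s["wrist_force"],s["qpos"])
a=optics.snapshot("wrist")[60:360,120:440]
b=optics.snapshot("scene")[170:330,290:450]
cv2.imwrite("pics/g1.png",np.hstack([a,cv2.resize(b,(300,300))])[:,:,::-1])
E
```

```text
[ 0.54223581 -0.22844123  0.13427303] 0.017314917928862864 20.000967877314224 [0.58696072 1.53759759 5.34114804] [-4.01467238e-01  4.15482239e-01  1.80358902e+00  4.18936967e-04
  9.21354612e-01 -1.97454277e+00]
```

View pics/g1.png

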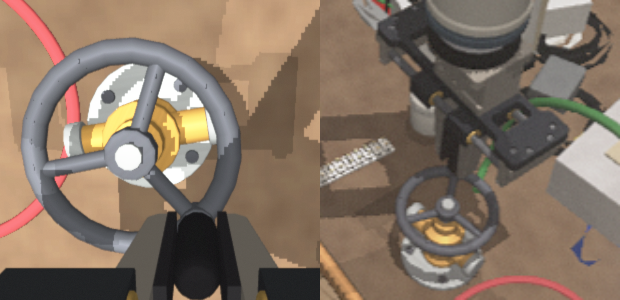

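The handle is between the pads (opening 17.3 mm, 20 N), at 42° round the hub. While closing, I'll turn the tool with the wheel so the pads close about radially. Then hitting the stop can only make the pads slip gently.

```bash
cat >>h.py <<'E'
HUB=np.array([.510,-.2575])
def circ(p0,yaw,th0,dth,dyaw,n,hub=HUB,r=.045):
    """rows: world circle from commanded xy p0, tool x at angle yaw (tool z down)"""
    rows=[];p=np.array(p0,float)
    for k in range(1,n+1):
        t=th0+dth*k;q=hub+r*np.array([np.cos(t),np.sin(t)]);d=(q-p)*1000
        x=np.array([np.cos(yaw),np.sin(yaw)]);y=np.array([x[1],-x[0]])
        rows.append([round(float(d@x),1),round(float(d@y),1),0,0,0,round(-dyaw,3),1]);yaw+=dyaw
        p=p+(rows[-1][0]*x+rows[-1][1]*y)/1000
    print(rows,p,yaw);return p,yaw
E
python3 - <<'E'
from h import *
s=get_state();print("hub now",wplane(s,250,217,.098))
o=s["orientation"];yaw=np.arctan2(o[1,0],o[0,0]);p=s["position"][:2]
h=HUB;th=np.arctan2(*(p-h)[::-1]);print(yaw,th,np.linalg.norm(p-h))
hub=p-.045*np.array([np.cos(th),np.sin(th)]);print(hub)
circ(p,yaw,th,-1/12,-.123,12,hub=(hub+h)/2)
E
```

```text
hub now [ 0.51117667 -0.25868597  0.098     ]
-3.139568874154041 0.734310522885202 0.04337577148743225
[ 0.50879435 -0.25858836]
[[-3.0, -2.3, 0, 0, 0, 0.123, 1], [-2.5, -2.8, 0, 0, 0, 0.123, 1], [-2.6, -2.7, 0, 0, 0, 0.123, 1], [-2.7, -2.6, 0, 0, 0, 0.123, 1], [-2.8, -2.5, 0, 0, 0, 0.123, 1], [-3.0, -2.3, 0, 0, 0, 0.123, 1], [-3.0, -2.3, 0, 0, 0, 0.123, 1], [-3.1, -2.1, 0, 0, 0, 0.123, 1], [-3.1, -2.0, 0, 0, 0, 0.123, 1], [-3.3, -1.9, 0, 0, 0, 0.123, 1], [-3.3, -1.7, 0, 0, 0, 0.123, 1], [-3.4, -1.7, 0, 0, 0, 0.123, 1]] [ 0.55277684 -0.269881  ] -4.615568874154043
```

>>> jog_arm:
  increments:
    - [[-2.7, -2.5, 0, 0, 0, 0.123, 1], [-2.5, -2.8, 0, 0, 0, 0.123, 1], [-2.6, -2.7, 0, 0, 0, 0.123, 1], [-2.7, -2.6, 0, 0, 0, 0.123, 1], [-2.8, -2.5, 0, 0, 0, 0.123, 1], [-3.0, -2.3, 0, 0, 0, 0.123, 1], [-3.0, -2.3, 0, 0, 0, 0.123, 1], [-3.1, -2.1, 0, 0, 0, 0.123, 1], [-3.1, -2.0, 0, 0, 0, 0.123, 1], [-3.3, -1.9, 0, 0, 0, 0.123, 1], [-3.3, -1.7, 0, 0, 0, 0.123, 1], [-3.4, -1.7, 0, 0, 0, 0.123, 1]]

```text
clock: 6.93
position: [0.553, -0.2703, 0.1343]
orientation: [[-0.091, 0.996, 0.002], [0.996, 0.091, -0.0], [-0.001, 0.002, -1.0]]
wrist_force: [1.8, 2.8, 5.0]
gripper_width: 0.0175
grasp_force: 20.0
```

```bash
python3 - <<'E'
from h import *
s=get_state();print(s["gripper_width"],s["wrist_force"],s["position"],s["qpos"])
im=optics.snapshot("wrist");cv2.imwrite("pics/w2.png",im[:,:,::-1])
o=s["orientation"];yaw=np.arctan2(o[1,0],o[0,0]);p=s["position"][:2]
th=np.arctan2(*(p-HUB)[::-1]);print(yaw,th,np.linalg.norm(p-HUB))
circ(p,yaw,th,-.1,-.1,12)
E
```

```text
0.017541999054981154 [1.76004566 2.80173891 5.04957455] [ 0.55295674 -0.27031859  0.13428765] [-4.57432466e-01  4.51786481e-01  1.74336034e+00  6.79686493e-04
  9.44576315e-01 -5.48606610e-01]
1.6615721553484355 -0.28999472573448154 0.04482854027663284
[[-4.2, -1.7, 0, 0, 0, 0.1, 1], [-4.0, -1.9, 0, 0, 0, 0.1, 1], [-4.1, -1.9, 0, 0, 0, 0.1, 1], [-4.1, -1.9, 0, 0, 0, 0.1, 1], [-4.1, -1.8, 0, 0, 0, 0.1, 1], [-4.1, -1.9, 0, 0, 0, 0.1, 1], [-4.1, -1.9, 0, 0, 0, 0.1, 1], [-4.1, -1.9, 0, 0, 0, 0.1, 1], [-4.0, -1.9, 0, 0, 0, 0.1, 1], [-4.1, -1.8, 0, 0, 0, 0.1, 1], [-4.1, -1.9, 0, 0, 0, 0.1, 1], [-4.1, -1.9, 0, 0, 0, 0.1, 1]] [ 0.51362236 -0.30233347] 0.4615721553484351
```

View pics/w2.png

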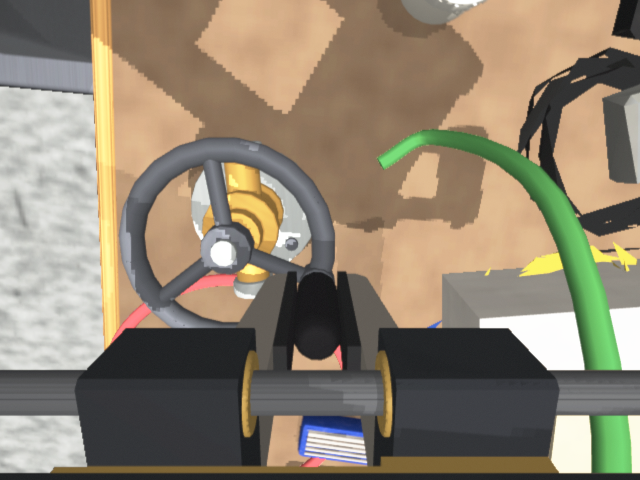

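>>> jog_arm:
  increments:
    - [[-4.1, -1.9, 0, 0, 0, 0.1, 1], [-4.1, -1.9, 0, 0, 0, 0.1, 1], [0, 0, 0, 0, 0, 0, 1]]
  newtons: 12

```text
clock: 7.23
position: [0.5493, -0.2793, 0.1343]
orientation: [[0.105, 0.994, 0.002], [0.994, -0.105, -0.001], [-0.001, 0.002, -1.0]]
wrist_force: [0.4, -2.2, 4.9]
gripper_width: 0.0172
grasp_force: 12.0
```

>>> jog_arm:
  increments:
    - [[-4.1, -1.9, 0, 0, 0, 0.1, 1], [-4.1, -1.9, 0, 0, 0, 0.1, 1], [0, 0, 0, 0, 0, 0, 1]]

```text
clock: 7.48
position: [0.5442, -0.2868, 0.1343]
orientation: [[0.3, 0.954, 0.002], [0.954, -0.3, -0.001], [-0.001, 0.002, -1.0]]
wrist_force: [0.5, -1.6, 4.8]
gripper_width: 0.0176
grasp_force: 12.0
```

>>> jog_arm:
  increments:
    - [[-4.1, -1.9, 0, 0, 0, 0.1, 1], [-4.1, -1.9, 0, 0, 0, 0.1, 1], [0, 0, 0, 0, 0, 0, 1]]

```text
clock: 7.73
position: [0.5377, -0.2931, 0.1343]
orientation: [[0.483, 0.876, 0.002], [0.876, -0.483, -0.001], [-0.0, 0.002, -1.0]]
wrist_force: [0.2, -1.9, 5.8]
gripper_width: 0.0176
grasp_force: 12.0
```

>>> jog_arm:
  increments:
    - [[-4.1, -1.9, 0, 0, 0, 0.1, 1], [-4.1, -1.9, 0, 0, 0, 0.1, 1], [0, 0, 0, 0, 0, 0, 1]]

```text
clock: 7.98
position: [0.53, -0.2981, 0.1343]
orientation: [[0.647, 0.762, 0.001], [0.762, -0.647, -0.001], [-0.0, 0.002, -1.0]]
wrist_force: [0.1, -1.0, 5.7]
gripper_width: 0.0174
grasp_force: 12.0
```

>>> jog_arm:
  increments:
    - [[-4.1, -1.9, 0, 0, 0, 0.1, 1], [-4.1, -1.9, 0, 0, 0, 0.1, 1], [0, 0, 0, 0, 0, 0, 1]]

```text
clock: 8.23
position: [0.5215, -0.3013, 0.1343]
orientation: [[0.786, 0.619, 0.001], [0.619, -0.786, -0.001], [0.0, 0.002, -1.0]]
wrist_force: [0.1, -1.5, 6.2]
gripper_width: 0.0175
grasp_force: 12.0
```

>>> jog_arm:
  increments:
    - [[-4.1, -1.9, 0, 0, 0, 0.1, 1], [-4.1, -1.9, 0, 0, 0, 0.1, 1], [0, 0, 0, 0, 0, 0, 1]]

```text
clock: 8.48
position: [0.5125, -0.3028, 0.1342]
orientation: [[0.893, 0.45, 0.001], [0.45, -0.893, -0.001], [0.0, 0.001, -1.0]]
wrist_force: [-0.4, 0.0, 6.7]
gripper_width: 0.0175
grasp_force: 12.0
```

>>> jog_arm:
  increments:
    - [[-4.1, -1.9, 0, 0, 0, 0.1, 1], [-4.1, -1.9, 0, 0, 0, 0.1, 1], [0, 0, 0, 0, 0, 0, 1]]

```text
clock: 8.73
position: [0.5034, -0.3023, 0.1342]
orientation: [[0.965, 0.264, 0.001], [0.264, -0.965, -0.001], [0.001, 0.001, -1.0]]
wrist_force: [-1.0, 0.3, 6.9]
gripper_width: 0.0174
grasp_force: 12.0
```

>>> jog_arm:
  increments:
    - [[-4.1, -1.9, 0, 0, 0, 0.1, 1], [-4.1, -1.9, 0, 0, 0, 0.1, 1], [0, 0, 0, 0, 0, 0, 1]]

```text
clock: 8.98
position: [0.4946, -0.3001, 0.1342]
orientation: [[0.998, 0.067, 0.001], [0.067, -0.998, -0.0], [0.001, 0.0, -1.0]]
wrist_force: [-0.3, 1.9, 7.6]
gripper_width: 0.0176
grasp_force: 12.0
```

>>> jog_arm:
  increments:
    - [[-4.1, -1.9, 0, 0, 0, 0.1, 1], [-4.1, -1.9, 0, 0, 0, 0.1, 1], [0, 0, 0, 0, 0, 0, 1]]

```text
clock: 9.23
position: [0.4866, -0.2962, 0.1342]
orientation: [[0.991, -0.133, 0.001], [-0.133, -0.991, -0.0], [0.001, -0.0, -1.0]]
wrist_force: [0.9, 3.6, 6.8]
gripper_width: 0.0177
grasp_force: 12.0
```

>>> jog_arm:
  increments:
    - [[-4.1, -1.9, 0, 0, 0, 0.1, 1], [-4.1, -1.9, 0, 0, 0, 0.1, 1], [0, 0, 0, 0, 0, 0, 1]]

```text
clock: 9.48
position: [0.4796, -0.2909, 0.1342]
orientation: [[0.945, -0.327, 0.002], [-0.327, -0.945, -0.0], [0.002, -0.001, -1.0]]
wrist_force: [2.1, 4.2, 7.2]
gripper_width: 0.0176
grasp_force: 12.0
```

>>> jog_arm:
  increments:
    - [[-4.1, -1.9, 0, 0, 0, 0.1, 1], [-4.1, -1.9, 0, 0, 0, 0.1, 1], [0, 0, 0, 0, 0, 0, 1]]

```text
clock: 9.73
position: [0.4738, -0.2844, 0.1342]
orientation: [[0.861, -0.508, 0.003], [-0.508, -0.861, -0.0], [0.002, -0.001, -1.0]]
wrist_force: [3.9, 4.2, 4.5]
gripper_width: 0.018
grasp_force: 12.0
```

>>> jog_arm:
  increments:
    - [[-4.1, -1.9, 0, 0, 0, 0.1, 1], [-4.1, -1.9, 0, 0, 0, 0.1, 1], [0, 0, 0, 0, 0, 0, 1]]

```text
clock: 9.98
position: [0.4695, -0.2769, 0.1343]
orientation: [[0.743, -0.669, 0.003], [-0.669, -0.743, -0.001], [0.003, -0.002, -1.0]]
wrist_force: [5.0, 2.4, 3.7]
gripper_width: 0.0176
grasp_force: 12.0
```

>>> jog_arm:
  increments:
    - [[-4.1, -1.9, 0, 0, 0, 0.1, 1], [-4.1, -1.9, 0, 0, 0, 0.1, 1], [0, 0, 0, 0, 0, 0, 1]]

```text
clock: 10.23
position: [0.4666, -0.2686, 0.1343]
orientation: [[0.595, -0.803, 0.004], [-0.803, -0.595, -0.001], [0.003, -0.002, -1.0]]
wrist_force: [6.3, 2.8, 2.1]
gripper_width: 0.0176
grasp_force: 12.0
```

>>> jog_arm:
  increments:
    - [[-4.1, -1.9, 0, 0, 0, 0.1, 1], [-4.1, -1.9, 0, 0, 0, 0.1, 1], [0, 0, 0, 0, 0, 0, 1]]

```text
clock: 10.48
position: [0.464, -0.2616, 0.1343]
orientation: [[0.425, -0.905, 0.001], [-0.905, -0.425, -0.005], [0.005, 0.001, -1.0]]
wrist_force: [-1.5, -9.7, 3.4]
gripper_width: 0.0178
grasp_force: 12.0
```

>>> jog_arm:
  increments:
    - [[-2, -0.9, 0, 0, 0, 0.05, 1], [0, 0, 0, 0, 0, 0, 1], [0, 0, 0, 0, 0, 0, 1]]
  newtons: 20

```text
clock: 10.73
position: [0.4641, -0.261, 0.1343]
orientation: [[0.385, -0.923, 0.002], [-0.923, -0.385, -0.007], [0.007, 0.001, -1.0]]
wrist_force: [-2.0, -17.5, 0.5]
gripper_width: 0.0171
grasp_force: 20.0
```

```bash
python3 - <<'E'
from h import *
s=get_state();print(s["gripper_width"],s["wrist_force"],s["position"],s["qpos"])
im=optics.snapshot("wrist");cv2.imwrite("pics/w3.png",im[:,:,::-1])
o=s["orientation"];yaw=np.arctan2(o[1,0],o[0,0]);p=s["position"][:2]
th=np.arctan2(*(p-HUB)[::-1]);print(yaw,th,np.linalg.norm(p-HUB))
E
```

```text
0.017136604187699044 [ -1.99913929 -17.53860876   0.4802523 ] [ 0.46412373 -0.26102482  0.1343159 ] [-0.51206171  0.33811805  1.92696191 -0.00638956  0.87174329  2.23801939]
-1.1751817037877588 -3.064910113541965 0.04601148221760594
```

View pics/w3.png

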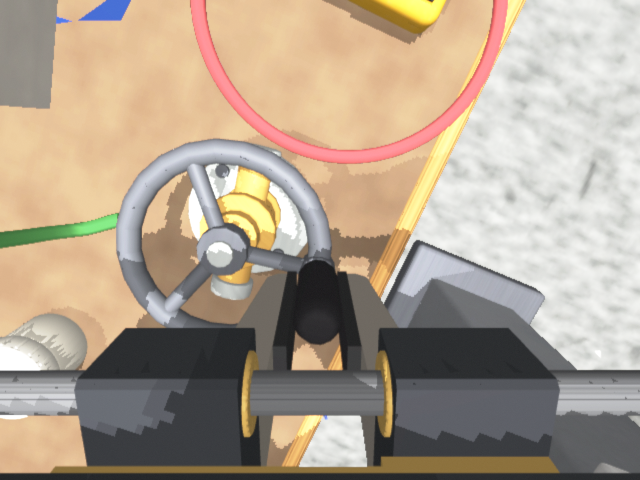

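The wheel is at its stop: 17.5 N opposes the motion and there is no further advance. The handle is centred in the pads at (318,300) and the hub is at (222,255). I'll fit the circle from the closing track, check the green hose's height against the gripper body, and plan the opening rows with fixed yaw.

```bash
python3 - <<'E'
from h import *
from scipy.optimize import least_squares
P=np.array([[.553,-.2703],[.5493,-.2793],[.5442,-.2868],[.5377,-.2931],[.53,-.2981],[.5215,-.3013],[.5125,-.3028],[.5034,-.3023],[.4946,-.3001],[.4866,-.2962],[.4796,-.2909],[.4738,-.2844],[.4695,-.2769],[.4666,-.2686]])
for fr in(0,1):
    f=least_squares(lambda q:np.linalg.norm(P-q[:2],axis=1)-(q[2] if fr else .045),[.51,-.2575,.045]);print(f.x,f.fun.round(4))
t=cv2.imread("pics/top0.png");sc=cv2.imread("pics/scene0.png")
g=lambda im:(im[...,1].astype(int)>im[...,2]+20)&(im[...,1]>im[...,0].astype(int)+20)
gt,gs=g(t),g(sc)
for u in range(385,565,15):
    vs=np.where(gt[150:230,u])[0]
    if len(vs)==0: continue
    v=vs.min()+150+3 ; zs=[]
    for z in np.arange(0,.4,.01):
        x,y=proj("scene",plane("top",u,v,z)).round().astype(int)
        if 0<=x<640 and 0<=y<480 and gs[y,x]: zs.append(round(float(z),2))
    print(u,v,zs,[plane("top",u,v,z)[:2].round(3).tolist() for z in zs[:1]+zs[-1:]])
E
```

```text
[ 0.50999686 -0.25772485  0.045     ] [-0.0002 -0.0002 -0.0001 -0.0001  0.0001  0.0001  0.0001  0.0001  0.0001
  0.     -0.     -0.     -0.0002 -0.0003]
[ 0.50998391 -0.25818372  0.04463631] [ 0.0001 -0.     -0.     -0.0001  0.     -0.      0.0001 -0.      0.
 -0.      0.      0.     -0.     -0.    ]
385 187 [0.05, 0.3, 0.32] [[0.632, -0.202], [0.546, -0.177]]
400 172 [0.12] [[0.637, -0.218], [0.637, -0.218]]
415 167 [0.15] [[0.636, -0.237], [0.636, -0.237]]
430 163 [0.16, 0.17] [[0.641, -0.259], [0.637, -0.257]]
445 161 [0.17, 0.18] [[0.642, -0.28], [0.638, -0.278]]
460 160 [0.18, 0.19] [[0.641, -0.3], [0.637, -0.298]]
475 160 [0.18, 0.19, 0.2] [[0.643, -0.322], [0.635, -0.317]]
490 161 [0.19, 0.2] [[0.639, -0.342], [0.635, -0.339]]
505 163 [0.19, 0.2] [[0.637, -0.364], [0.634, -0.361]]
520 166 [0.19, 0.2, 0.21] [[0.634, -0.387], [0.627, -0.38]]
535 169 [0.03, 0.04, 0.05, 0.06, 0.19, 0.2, 0.21] [[0.691, -0.465], [0.624, -0.402]]
550 173 [0.11, 0.12, 0.13, 0.14, 0.15, 0.16, 0.17, 0.18, 0.19, 0.2, 0.21] [[0.656, -0.461], [0.619, -0.423]]
```

Body height is 0.197 and the hose reaches up to 0.2 at x≈0.635, so I'll hold yaw 0 (body along y) for most of the opening, which keeps the body clear of it.

```bash
python3 - <<'E'
from h import *
hub=np.array([.510,-.258]);r=.0449
p,y=circ([.465,-.2575],-1.188,-3.14,.1,.099,12,hub,r);th=-1.94
for k in range(4): p,y=circ(p,y,th,.2,0,12,hub,r);th+=2.4
circ(p,y,th,.15,-.099,12,hub,r)
E
```

```text
[[4.8, 1.6, 0, 0, 0, -0.099, 1], [4.3, 1.4, 0, 0, 0, -0.099, 1], [4.2, 1.5, 0, 0, 0, -0.099, 1], [4.3, 1.4, 0, 0, 0, -0.099, 1], [4.2, 1.5, 0, 0, 0, -0.099, 1], [4.3, 1.4, 0, 0, 0, -0.099, 1], [4.2, 1.4, 0, 0, 0, -0.099, 1], [4.3, 1.5, 0, 0, 0, -0.099, 1], [4.2, 1.4, 0, 0, 0, -0.099, 1], [4.3, 1.4, 0, 0, 0, -0.099, 1], [4.2, 1.4, 0, 0, 0, -0.099, 1], [4.3, 1.4, 0, 0, 0, -0.099, 1]] [ 0.49381007 -0.29983438] -1.3877787807814457e-16
[[8.6, 2.4, 0, 0, 0, 0, 1], [9.0, 0.6, 0, 0, 0, 0, 1], [8.9, -1.1, 0, 0, 0, 0, 1], [8.4, -2.9, 0, 0, 0, 0, 1], [7.8, -4.6, 0, 0, 0, 0, 1], [6.6, -6.0, 0, 0, 0, 0, 1], [5.4, -7.1, 0, 0, 0, 0, 1], [3.8, -8.2, 0, 0, 0, 0, 1], [2.2, -8.7, 0, 0, 0, 0, 1], [0.3, -8.9, 0, 0, 0, 0, 1], [-1.4, -8.9, 0, 0, 0, 0, 1], [-3.2, -8.4, 0, 0, 0, 0, 1]] [ 0.55021007 -0.23803438] -1.3877787807814457e-16
[[-4.7, -7.6, 0, 0, 0, 0, 1], [-6.2, -6.5, 0, 0, 0, 0, 1], [-7.4, -5.1, 0, 0, 0, 0, 1], [-8.2, -3.6, 0, 0, 0, 0, 1], [-8.7, -1.9, 0, 0, 0, 0, 1], [-9.0, -0.1, 0, 0, 0, 0, 1], [-8.8, 1.7, 0, 0, 0, 0, 1], [-8.3, 3.4, 0, 0, 0, 0, 1], [-7.5, 5.0, 0, 0, 0, 0, 1], [-6.3, 6.4, 0, 0, 0
[... 601 characters left out ...]
, 1], [1.1, -8.9, 0, 0, 0, 0, 1], [-0.7, -8.9, 0, 0, 0, 0, 1], [-2.5, -8.7, 0, 0, 0, 0, 1], [-4.1, -7.9, 0, 0, 0, 0, 1], [-5.6, -7.0, 0, 0, 0, 0, 1], [-6.9, -5.7, 0, 0, 0, 0, 1], [-7.9, -4.3, 0, 0, 0, 0, 1], [-8.6, -2.6, 0, 0, 0, 0, 1]] [ 0.51861007 -0.21393438] -1.3877787807814457e-16
[[-6.6, -0.8, 0, 0, 0, 0.099, 1], [-6.7, 0.9, 0, 0, 0, 0.099, 1], [-6.3, 2.5, 0, 0, 0, 0.099, 1], [-5.4, 3.9, 0, 0, 0, 0.099, 1], [-4.3, 5.2, 0, 0, 0, 0.099, 1], [-2.9, 6.1, 0, 0, 0, 0.099, 1], [-1.3, 6.6, 0, 0, 0, 0.099, 1], [0.3, 6.7, 0, 0, 0, 0.099, 1], [2.0, 6.4, 0, 0, 0, 0.099, 1], [3.6, 5.7, 0, 0, 0, 0.099, 1], [4.8, 4.7, 0, 0, 0, 0.099, 1], [5.8, 3.4, 0, 0, 0, 0.099, 1]] [ 0.46509575 -0.25955475] -1.188
```

>>> jog_arm:
  increments:
    - [[4.8, 1.6, 0, 0, 0, -0.099, 1], [4.3, 1.4, 0, 0, 0, -0.099, 1], [4.2, 1.5, 0, 0, 0, -0.099, 1], [4.3, 1.4, 0, 0, 0, -0.099, 1], [4.2, 1.5, 0, 0, 0, -0.099, 1], [4.3, 1.4, 0, 0, 0, -0.099, 1], [4.2, 1.4, 0, 0, 0, -0.099, 1], [4.3, 1.5, 0, 0, 0, -0.099, 1], [4.2, 1.4, 0, 0, 0, -0.099, 1], [4.3, 1.4, 0, 0, 0, -0.099, 1], [4.2, 1.4, 0, 0, 0, -0.099, 1], [4.3, 1.4, 0, 0, 0, -0.099, 1]]
  newtons: 25

```text
clock: 11.78
position: [0.492, -0.301, 0.1342]
orientation: [[1.0, 0.017, -0.001], [0.017, -1.0, -0.002], [-0.001, 0.002, -1.0]]
wrist_force: [-4.1, -5.2, 8.9]
gripper_width: 0.0176
grasp_force: 25.0
```

>>> jog_arm:
  increments:
    - [[8.6, 2.4, 0, 0, 0, 0, 1], [9.0, 0.6, 0, 0, 0, 0, 1], [8.9, -1.1, 0, 0, 0, 0, 1], [8.4, -2.9, 0, 0, 0, 0, 1], [7.8, -4.6, 0, 0, 0, 0, 1], [6.6, -6.0, 0, 0, 0, 0, 1], [5.4, -7.1, 0, 0, 0, 0, 1], [3.8, -8.2, 0, 0, 0, 0, 1], [2.2, -8.7, 0, 0, 0, 0, 1], [0.3, -8.9, 0, 0, 0, 0, 1], [-1.4, -8.9, 0, 0, 0, 0, 1], [-3.2, -8.4, 0, 0, 0, 0, 1]]

```text
clock: 12.78
position: [0.5469, -0.2383, 0.1341]
orientation: [[1.0, 0.012, -0.003], [0.012, -1.0, -0.002], [-0.003, 0.002, -1.0]]
wrist_force: [-9.2, -8.2, 11.5]
gripper_width: 0.0173
grasp_force: 25.0
```

>>> jog_arm:
  increments:
    - [[-7.2, -7.6, 0, 0, 0, 0, 1], [-6.2, -6.5, 0, 0, 0, 0, 1], [-7.4, -5.1, 0, 0, 0, 0, 1], [-8.2, -3.6, 0, 0, 0, 0, 1], [-8.7, -1.9, 0, 0, 0, 0, 1], [-9.0, -0.1, 0, 0, 0, 0, 1], [-8.8, 1.7, 0, 0, 0, 0, 1], [-8.3, 3.4, 0, 0, 0, 0, 1], [-7.5, 5.0, 0, 0, 0, 0, 1], [-6.3, 6.4, 0, 0, 0, 0, 1], [-4.9, 7.5, 0, 0, 0, 0, 1], [-3.3, 8.3, 0, 0, 0, 0, 1]]

```text
clock: 13.78
position: [0.4629, -0.2457, 0.1342]
orientation: [[1.0, 0.01, 0.001], [0.01, -1.0, 0.0], [0.001, -0.0, -1.0]]
wrist_force: [2.7, 2.4, 7.3]
gripper_width: 0.0172
grasp_force: 25.0
```

>>> jog_arm:
  increments:
    - [[-1.7, 8.8, 0, 0, 0, 0, 1], [0.2, 9.0, 0, 0, 0, 0, 1], [1.9, 8.7, 0, 0, 0, 0, 1], [3.7, 8.2, 0, 0, 0, 0, 1], [5.2, 7.3, 0, 0, 0, 0, 1], [6.5, 6.1, 0, 0, 0, 0, 1], [7.7, 4.7, 0, 0, 0, 0, 1], [8.4, 3.1, 0, 0, 0, 0, 1], [8.8, 1.4, 0, 0, 0, 0, 1], [9.0, -0.4, 0, 0, 0, 0, 1], [8.7, -2.2, 0, 0, 0, 0, 1], [8.1, -3.9, 0, 0, 0, 0, 1]]

```text
clock: 14.78
position: [0.5297, -0.2968, 0.1342]
orientation: [[1.0, 0.01, -0.0], [0.01, -1.0, -0.001], [-0.0, 0.001, -1.0]]
wrist_force: [-2.4, -0.7, 9.2]
gripper_width: 0.0177
grasp_force: 25.0
```

>>> jog_arm:
  increments:
    - [[7.1, -5.4, 0, 0, 0, 0, 1], [5.9, -6.7, 0, 0, 0, 0, 1], [4.5, -7.8, 0, 0, 0, 0, 1], [2.9, -8.5, 0, 0, 0, 0, 1], [1.1, -8.9, 0, 0, 0, 0, 1], [-0.7, -8.9, 0, 0, 0, 0, 1], [-2.5, -8.7, 0, 0, 0, 0, 1], [-4.1, -7.9, 0, 0, 0, 0, 1], [-5.6, -7.0, 0, 0, 0, 0, 1], [-6.9, -5.7, 0, 0, 0, 0, 1], [-7.9, -4.3, 0, 0, 0, 0, 1], [-8.6, -2.6, 0, 0, 0, 0, 1]]

```text
clock: 15.78
position: [0.5148, -0.2141, 0.1343]
orientation: [[1.0, 0.011, 0.002], [0.011, -1.0, -0.002], [0.002, 0.002, -1.0]]
wrist_force: [1.0, -4.8, 5.2]
gripper_width: 0.0172
grasp_force: 25.0
```

>>> jog_arm:
  increments:
    - [[-6.5, -1.0, 0, 0, 0, 0.099, 1], [-6.6, 0.7, 0, 0, 0, 0.099, 1], [-6.2, 2.3, 0, 0, 0, 0.099, 1], [-5.4, 3.7, 0, 0, 0, 0.099, 1], [-4.3, 5.0, 0, 0, 0, 0.099, 1], [-2.9, 5.9, 0, 0, 0, 0.099, 1], [-1.3, 6.4, 0, 0, 0, 0.099, 1], [0.3, 6.5, 0, 0, 0, 0.099, 1], [1.9, 6.2, 0, 0, 0, 0.099, 1], [3.5, 5.5, 0, 0, 0, 0.099, 1], [4.7, 4.5, 0, 0, 0, 0.099, 1], [5.7, 3.2, 0, 0, 0, 0.099, 1]]

```text
clock: 16.78
position: [0.4634, -0.2576, 0.1342]
orientation: [[0.378, -0.926, 0.003], [-0.926, -0.378, -0.0], [0.001, -0.003, -1.0]]
wrist_force: [8.0, 2.4, 3.7]
gripper_width: 0.0174
grasp_force: 25.0
```

>>> jog_arm:
  increments:
    - [[0, 0, 0, 0, 0, 0, 1], [0, 0, 0, 0, 0, 0, 1], [0, 0, 0, 0, 0, 0, 1]]

```text
clock: 17.03
position: [0.4635, -0.2581, 0.1342]
orientation: [[0.383, -0.924, 0.003], [-0.924, -0.383, -0.002], [0.002, -0.002, -1.0]]
wrist_force: [4.4, -2.4, 4.9]
gripper_width: 0.0172
grasp_force: 25.0
```

```bash
python3 - <<'E'
from h import *
s=get_state();print(s["gripper_width"],s["wrist_force"],s["position"],s["orientation"][:,0])
im=optics.snapshot("wrist");cv2.imwrite("pics/w4.png",im[:,:,::-1])
b=cv2.imread("pics/w3.png")[110:350,90:380];a=im[110:350,90:380,::-1]
cv2.imwrite("pics/cmp.png",np.hstack([b,a]))
E
```

```text
0.017173193533014303 [ 4.36881415 -2.37967592  4.90192929] [ 0.4635222  -0.25811279  0.13423048] [ 0.38334541 -0.9236018   0.00245324]
```

View pics/cmp.png

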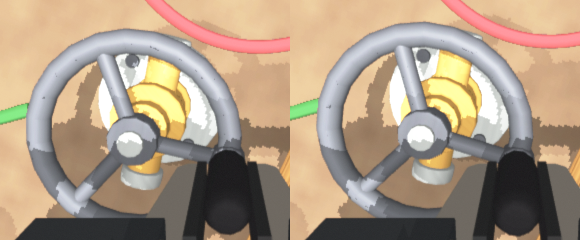

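The pictures (left at the stop, right now) show nearly the same wheel attitude: the hub cap at (131,142) and (423-290=133,142), and the handle still between the pads. I'll measure the small difference from the spokes.

```bash
cat >sp.py <<'E'
from h import *
def spokes(f,yaw):
    im=cv2.imread(f).astype(int);b,g,r=im[...,0],im[...,1],im[...,2]
    w=np.zeros((480,640),np.uint8);w[238:272,202:244]=(im.min(2)[238:272,202:244]>185)
    n,l,st,ce=cv2.connectedComponentsWithStats(w);c=ce[1+st[1:,4].argmax()]
    m=((b>=r+2)&(im.max(2)<150)).astype(np.uint8)
    y,x=np.nonzero(m);d=np.hypot(x-c[0],y-c[1]);a=np.degrees(np.arctan2(y-c[1],x-c[0]))%360
    k=(d>34)&(d<68);out=[]
    for a0 in(252,137,12):
        e=(a-a0+180)%360-180;s=k&(abs(e)<16)
        for _ in range(3): mu=np.median(e[s]);s=k&(abs(e-mu)<9)
        out.append((round(a0+e[s].mean(),2),int(s.sum())))
    print(f,c.round(2),out)
E
python3 - <<'E'
from sp import *
for f in("pics/w3.png","pics/w4.png"):spokes(f,0)
s=get_state();hub=np.array([.510,-.258])
x=np.array([.383,-.924])
for off in(0,.0025):
    for p in(np.array([.4641,-.2610]),s["position"][:2]):
        q=p+off*x-hub;print(off,np.degrees(np.arctan2(q[1],q[0])),np.hypot(*q))
E
```

```text
pics/w3.png [219.06 253.56] [(np.float64(265.96), 78), (np.float64(133.22), 328), (np.float64(5.07), 488)]
pics/w4.png [220.04 247.87] [(np.float64(270.77), 75), (np.float64(139.39), 411), (np.float64(7.1), 480)]
0 -176.2604966370689 0.04599793473624658
0 -179.94113840984213 0.0464883686331541
0.0025 -173.2616869941307 0.04525510364864939
0.0025 -177.0356562502066 0.04559185005257736
```

>>> jog_arm:
  increments:
    - [[1.5, 0.3, 0, 0, 0, 0, 1], [1.4, 0.3, 0, 0, 0, 0, 1], [0, 0, 0, 0, 0, 0, 1], [0, 0, 0, 0, 0, 0, 1], [0, 0, 0, 0, 0, 0, 1]]

```text
clock: 17.5
position: [0.4638, -0.2603, 0.1342]
orientation: [[0.383, -0.924, 0.002], [-0.924, -0.383, -0.0], [0.001, -0.002, -1.0]]
wrist_force: [4.9, 0.7, 6.7]
gripper_width: 0.0175
grasp_force: 25.0
```

```bash
python3 - <<'E'
from h import *
s=get_state();print(s["wrist_force"],s["position"],s["orientation"][:,0],s["orientation"][:,2])
im=optics.snapshot("wrist")[:,:,::-1].copy();cv2.imwrite("pics/w5.png",im)
r=cv2.imread("pics/w3.png")
# local shifts of wheel patches and of bench patches, by template matching
for n,(u,v),h in(("hub",(222,255),20),("spoke-rim UL",(195,165),22),("spoke-rim LL",(168,302),22),("rim left",(130,235),20),("flange bolt",(222,172),12),("red hose",(345,155),20),("handle foot",(300,258),14),("handle top",(318,330),14)):
    t=r[v-h:v+h,u-h:u+h];w=im[v-h-14:v+h+14,u-h-14:u+h+14]
    c=cv2.matchTemplate(w,t,cv2.TM_CCOEFF_NORMED);_,m,_,l=cv2.minMaxLoc(c);print(n,l[0]-14,l[1]-14,round(m,3))
z=lambda a:cv2.resize(a[120:330,100:360],None,fx=1.5,fy=1.5)
cv2.imwrite("pics/cmp2.png",np.hstack([z(r),z(im)]))
E
```

```text
[4.94708729 0.72192403 6.7112175 ] [ 0.46375487 -0.26025666  0.13418675] [ 0.38347311 -0.92355144  0.0010545 ] [ 1.87319543e-03 -3.64003127e-04 -9.99998179e-01]
hub 0 -2 0.992
spoke-rim UL 2 -3 0.922
spoke-rim LL -1 -3 0.955
rim left 0 -2 0.985
flange bolt 1 -2 0.924
red hose 1 -2 0.959
handle foot -1 0 0.978
handle top -1 2 0.963
```

View pics/cmp2.png

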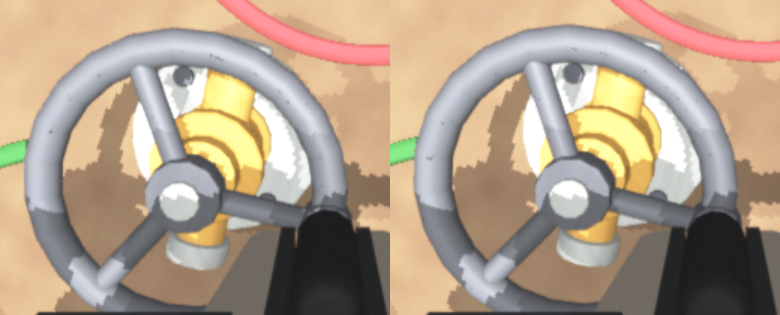

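The wheel appears about 1.3° short of the stop attitude: relative to the hub, the spoke ends shifted 1-2 px clockwise at ~90 px radius. I'll advance about 1 mm.

>>> jog_arm:
  increments:
    - [[1.0, 0.3, 0, 0, 0, 0, 1], [0, 0, 0, 0, 0, 0, 1], [0, 0, 0, 0, 0, 0, 1], [0, 0, 0, 0, 0, 0, 1], [0, 0, 0, 0, 0, 0, 1], [0, 0, 0, 0, 0, 0, 1]]

```text
clock: 18.05
position: [0.4639, -0.2612, 0.1342]
orientation: [[0.383, -0.924, 0.002], [-0.924, -0.383, -0.0], [0.001, -0.002, -1.0]]
wrist_force: [4.7, 1.9, 7.5]
gripper_width: 0.0176
grasp_force: 25.0
```

```bash
python3 - <<'E'
from h import *
s=get_state();print(s["wrist_force"],s["position"],s["qvel"].round(4),s["clock"])
im=optics.snapshot("wrist")[:,:,::-1].copy();cv2.imwrite("pics/w6.png",im)
r=cv2.imread("pics/w3.png");f=4
for n,(u,v),h in(("hub",(222,255),20),("UL",(195,165),22),("LL",(168,302),22),("foot",(300,258),14)):
    big=lambda a:cv2.resize(a,None,fx=f,fy=f,interpolation=cv2.INTER_CUBIC)
    t=big(r[v-h:v+h,u-h:u+h]);o=[n]
    for g in(cv2.imread("pics/w5.png"),im):
        w=big(g[v-h-8:v+h+8,u-h-8:u+h+8])
        _,m,_,l=cv2.minMaxLoc(cv2.matchTemplate(w,t,cv2.TM_CCOEFF_NORMED));o+=[(l[0]/f-8,l[1]/f-8)]
    print(o)
E
```

```text
[4.70791664 1.85378102 7.45753021] [ 0.46387575 -0.26117227  0.13419735] [ 0.0001  0.0016  0.0001 -0.0012  0.0008  0.0002] 18.05
['hub', (-0.25, -2.0), (-0.5, 0.0)]
['UL', (1.5, -3.0), (0.0, -0.5)]
['LL', (-0.75, -3.0), (-0.5, -1.25)]
['foot', (-0.5, 0.0), (-0.75, 0.5)]
```

>>> jog_arm:
  increments:
    - [[0.4, 0.1, 0, 0, 0, 0, 1], [0, 0, 0, 0, 0, 0, 1], [0, 0, 0, 0, 0, 0, 1], [0, 0, 0, 0, 0, 0, 1], [0, 0, 0, 0, 0, 0, 1], [0, 0, 0, 0, 0, 0, 1]]

```text
clock: 18.6
position: [0.4639, -0.2615, 0.1342]
orientation: [[0.383, -0.924, 0.002], [-0.924, -0.383, 0.0], [0.001, -0.002, -1.0]]
wrist_force: [3.5, 3.0, 6.8]
gripper_width: 0.0175
grasp_force: 25.0
```

```bash
python3 -c "
from bench import manip;print(manip.hand_in())"
```

```text
the job is handed in; nothing more can be done
None
```

The job is handed in at 18.6 s (no verdict was returned): the vent was pressed to its stop, then the valve was closed to its stop and backed off two turns, to within about half a degree by camera, with the handle still gripped.

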